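Swap the battery pack in the charging cradle

TASK

The battery pack in the charging cradle is charged: pull it up out of the two spring clips and put it in the black tray. Then press the flat pack that lies on the bench down into the cradle until both clips have snapped over its ends and it sits fully home; press firmly, but do not force it, for the cradle stands on soft rubber feet that give way. Let go, and leave the card terminal and the bottle where they are.

Things in the scene. Friction and masses are not known exactly. Their poses are not given: they have to be found in the camera images.
- charger: Grey charging cradle, fixed to the bench: housing 122 x 66 x 20 mm (x, y, z) on four rubber feet. Origin: centre of the bay floor, which is the housing's flat top, 36 mm above the bench; x along the bay, z up. Four corner guides, 14 mm high, at x = +-22 to +-35 mm leave 1.2 mm on either side of a pack and widen at the top; between them both sides of the bay are open for fingers.
- charger_feet: The four soft rubber feet under the cradle; origin on the bench below the centre of the bay. Pressed down, the cradle sinks without tipping: nothing below about 2 N, then 1 mm for each 1.9 N; after 11 mm (about 23 N) the feet are solid. Pulled up, they do not stretch.
- clip_a_nose (a point): Nose of the steel spring clip at the +x end of the bay, 10.6 mm above its floor, clip closed. The clip is 12 mm wide and 17 mm high, flares out at the top and bends outward. The two together take a push of about 10 to 18 N to snap over a pack and a pull of 12 to 25 N to let it out, so the cradle sinks some 4 to 9 mm before a pack snaps in; then the push drops sharply.
- clip_b_nose (a point): The same at the -x end of the bay. If only one clip snaps, the other end of the pack stands proud and can be pushed down on its own, with half the force.
- charged_pack: Black battery pack, 71 x 34 x 30 mm (x, y, z) and about 0.13 kg, standing in the cradle with its x along the bay, held by both clips. Origin: centre of its underside. Across each end face runs a ridge with 40 degree chamfers above and below, tip 8 mm above the underside and 2.5 mm out (76 mm over the tips); the clips snap over these. Grip it by its two long sides (34 mm apart).
- flat_pack: The same black battery pack, 71 x 34 x 30 mm, standing loose on the bench right of the cradle, underside down. Origin: centre of its underside; x along its length. It fits the cradle either way round. Fully home, its underside lies on the bay floor and its origin is at the origin of the cradle.
- charged_pack_centre (a point): Centre of the charged pack, 15 mm above its underside.
- tray: Black open tray, 125 x 175 x 18 mm (x, y, z), walls 3 mm, floor 3 mm thick, left of the cradle, fixed. Origin: centre of its underside on the bench.
- terminal: Card terminal with keypad, 165 x 76 x 32 mm, lying behind the tray; origin at the centre of its underside. Bystander.
- bottle: Upright bottle, 39 mm across and 142 mm high, behind the cradle; origin at the centre of its underside. Bystander.

How it is judged:
At the end, for the whole second after the job is handed in: The flat pack sits fully home in the cradle, underside within 1.5 mm of the bay floor along its whole length (level within 2 degrees) and along the bay, so that both clips are over its ridges; the charged pack lies on the tray's floor between its walls; both are released and at rest (z of flat_pack in the frame of charger between -0.003 and 0.0015 m and horizontal distance between flat_pack and charger below 0.004 m and angle between the x axis of flat_pack and the x axis of charger, either way round below 0.08 rad and angle between the z axis of flat_pack and the z axis of charger, either way round below 0.035 rad and angle between flat_pack's own z axis and vertical below 0.1 rad and z of charged_pack_centre in the frame of tray between 0 and 0.026 m and x of charged_pack_centre in the frame of tray between -0.06 and 0.06 m and y of charged_pack_centre in the frame of tray between -0.085 and 0.085 m and linear speed of each of flat_pack, charged_pack below 0.01 m/s); the robot touches nothing.
It fails at once if the flat pack is forced into the cradle with more than 30 N (contact force between flat_pack and charger above 30 N).
It fails at once if the fingers bear on the cradle with more than 25 N (contact force between the fingers and charger above 25 N).
It fails at once if the card terminal is moved by more than 30 mm (distance of terminal from where it was at the start of the episode above 0.03 m).
It fails at once if the bottle is moved by more than 30 mm or tipped (distance of bottle from where it was at the start of the episode above 0.03 m or angle between bottle's own z axis and vertical above 0.3 rad).
It also fails if it takes over 51 s, if anything falls off the work surface, if the arm or the gripper's body presses on something with over 40 N, if the wrist force passes 120 N, or if a joint passes its speed limit or range.

ROBOT

A 7-joint arm with a two-finger parallel gripper is mounted at the origin on a cart in front of the work surface, level with it; the furniture and walls round the work are solid. World frame = base frame: x ahead of the robot, y to its left, z up, the work surface at z = 0. Lengths are in m, angles in rad, forces in N, time in s.
With the tool pointing down it reaches from about 0.4 to 0.75 m from the base axis. Payload 19.5 kg.
Tool frame: the origin (TCP) lies between the finger pads; the fingertips stand 17 mm ahead of it and the grasp point (between the pads) lies 2 mm behind it; z points along the fingers, y is the line along which they close (so a half turn about z gives the same grasp; the last joint's range is limited). The gripper opens to 85 mm and grips with 20 to 120 N. Pads are 22 mm wide; open, the fingers measure 114 mm over their backs; the gripper's body (76 mm by 85 mm) begins 54 mm behind the grasp point. The pads swing forward as they close: fully open they stand 13 mm farther back than shut.
Start: joints at [-1.224, 0.707, -0.028, 1.485, 0.022, 0.951, -0.075], TCP at [0.218, 0.532, 0.248] pointing down, gripper open.
Joint ranges: [-2.71, 2.71], [-0.32, 2.16], [-1.57, 1.52], [0, 2.45], [-1.46, 4.6], [0, 2.02], [-2.83, 2.83]. Speed limits (rad/s): [1.89, 1.89, 2.57, 2.57, 3.01, 3.01, 3.01].

INTERFACE

Orientations are given as a unit quaternion [x, y, z, w].
In Python, from cell import arm, snapshot, camera_info gives the robot as it stands.
- The arm moves only by the tool carry_out, never from a script. Its argument "deltas" is a list of rows, each an object of numbers: "x", "y", "z": the shift along the world's x, y, z in m; "rx", "ry", "rz": the turn, a rotation vector about the world's x, y, z in degrees; "jaw": the finger opening in m, from 0 to 0.0854. In form: [{"x": .., "y": .., "z": .., "rx": .., "ry": .., "rz": .., "jaw": ..}, ...]. A call has 1 to 12 rows; each row shifts and turns the commanded pose from where the row before left it; what a row does not reach is not made up. A row lasts 1/12 s, in which the tool goes at most 41.7 mm and 7.16 degrees, less where a joint would pass 70% of its speed; a pose out of reach is approached as far as the arm can. A call is refused whole if a number of a shift passes 0.0417 or a number of a turn 7.16, either way. A call with a gripper value outside its range is refused whole. The fingers move at their own pace and stop on an object; "squeeze" is the grip in N (left out, the last holds). Time passes only in rows, so rows that do not move let the fingers close. It gives the time, the measured TCP pose, the force, the opening and the grip force at its end, in the units of the state.
- arm.observe(): the state, without advancing time (a new reading comes with each control period).
- snapshot(name): name is "scene" or "top" or "wrist"; returns the picture (480x640x3 uint8, red, green, blue); there is no depth.
- camera_info(name): a dict with "fx", "fy", "cx", "cy" (pixels), "k1" (the pictures are not rectified: a ray, as slopes to the right and down, at radius r is drawn at 1 + k1 r^2 times it, then the intrinsics apply), "xyz" and "rotation" of the camera in the world. Camera axes: x right, y down, z forward; pixel columns grow to the right and rows downward; lengths in m; the calibration is good to about 2 mm. A picture is of the moment at which its call begins: read the wrist's pose just before it. camera_info takes no time and is no camera call; for the wrist camera it gives the pose at the moment of the call.
- arm.close_job(): hands the job in; it is judged then, once.
The state is a dict: "clock": time; "joint_positions": joint angles; "joint_velocities": joint speeds; "joint_torque": joint torques, N m; "tool_pos": TCP position; "ee_rot": TCP orientation; "ft_force": force on the tool from outside, world axes, zero at the start; "wrist_torque": the same for the moment, N m; "grip_width": finger opening in m; "grasp_force": force on a finger pad.
Only numpy, scipy, OpenCV 4.12 (cv2) and the standard library are available. Lean on these libraries where they do the work, as an engineer would, in place of code of your own. Each camera call takes 0.05 s, during which the arm holds its last target. There are 200 camera calls.

## Working session

There is one attempt and no reset: what is moved stays moved. The work goes in short steps, Python scripts to look and compute and a tool call to move; the robot and the scene stay as the last step left them, time stands still between calls to the robot, and variables do not carry over. Pictures are saved under pics/ and viewed, at most 10 in all, crops included, and the job is handed in when it is done.

Besides the shell and the picture viewer there is one more tool, called in YAML: its name, and indented under it one key for each argument. carry_out: Moves the arm, as the interface text tells. Its arguments: {"type":"object","properties":{"deltas":{"type":"array","items":{"type":"object","properties":{"x":{"type":"number"},"y":{"type":"number"},"z":{"type":"number"},"rx":{"type":"number"},"ry":{"type":"number"},"rz":{"type":"number"},"jaw":{"type":"number"}}}},"squeeze":{"type":"number"}},"required":["deltas"]}

```bash
mkdir -p pics; ls; cat > h.py <<'E'
import numpy as np, cv2
from cell import arm, snapshot, camera_info
def R(ci):
    r=np.array(ci["rotation"],float)
    if r.size==9: return r.reshape(3,3)
    from scipy.spatial.transform import Rotation
    return Rotation.from_quat(r).as_matrix()
def ray(ci,u,v):
    K=np.array([[ci["fx"],0,ci["cx"]],[0,ci["fy"],ci["cy"]],[0,0,1.]])
    p=cv2.undistortPoints(np.array([[[u,v]]],float),K,np.array([ci["k1"],0,0,0,0.]))[0,0]
    return np.array(ci["xyz"]),R(ci)@np.array([p[0],p[1],1.])
def on(ci,u,v,z):
    o,d=ray(ci,u,v); return o+d*(z-o[2])/d[2]
def pix(ci,P):
    q=R(ci).T@(np.array(P)-np.array(ci["xyz"])); a,b=q[0]/q[2],q[1]/q[2]; s=1+ci["k1"]*(a*a+b*b)
    return ci["fx"]*a*s+ci["cx"],ci["fy"]*b*s+ci["cy"]
def save(name,f):
    ci=camera_info(name); im=snapshot(name); cv2.imwrite("pics/"+f,im[:,:,::-1]); return ci,im
E
python3 - <<'E'
from h import *
s=arm.observe();print(s)
for n in("scene","top","wrist"):
    ci,im=save(n,n+"0.png"); print(n,ci)
E
```

```text
pics
{'clock': 0.0, 'joint_positions': array([-1.22369258,  0.70710457, -0.02757937,  1.48497063,  0.02198426,
        0.95089045, -0.0754917 ]), 'joint_velocities': array([-5.63324435e-05,  4.72208881e-04, -1.44300922e-03,  1.47465646e-04,
        8.23785872e-04, -6.22123787e-04,  7.67049257e-04]), 'joint_torque': array([-7.40029827e-04, -8.83225036e+01,  1.23434208e+00, -2.36166608e+01,
        1.68627949e-02,  6.52327508e-03,  9.88419202e-06]), 'tool_pos': array([0.2178972 , 0.53186441, 0.24783357]), 'ee_rot': array([ 1.93194334e-01,  9.81160365e-01, -5.29263028e-04, -8.12003391e-05]), 'ft_force': array([ 0.26615967, -0.04748848,  0.07498026]), 'wrist_torque': array([-0.01481178, -0.01873524, -0.00228705]), 'grasp_force': 0.0, 'grip_width': 0.08545108869752842}
scene {'fx': 595.1253323311485, 'fy': 595.1253323311485, 'cx': 326.40493593742605, 'cy': 240.71324466866534, 'k1': 0.05378528173648033, 'xyz': array([-0.09578757, -0.54248534,  0.60477504]), 'rotation': array([ 0.78555891, -0.35077991,  0.1945261 , -0.47117964])}
top {'fx': 470.0663762500272, 'fy': 470.0663762500272, 'cx': 315.5695173444548, 'cy': 241.51937130666818, 'k1': -0.02341303300272039, 'xyz': array([0.48278979, 0.11160188, 0.97850369]), 'rotation': array([ 0.71004069, -0.70048027,  0.0568534 , -0.04401472])}
wrist {'fx': 379.09589708484657, 'fy': 379.09589708484657, 'cx': 321.43293589226954, 'cy': 243.949395122532, 'k1': -0.021522145703526275, 'xyz': array([0.15664219, 0.55778509, 0.37415163]), 'rotation': array([0.82297302, 0.55284521, 0.07223969, 0.1088991 ])}
```

View pics/top0.png

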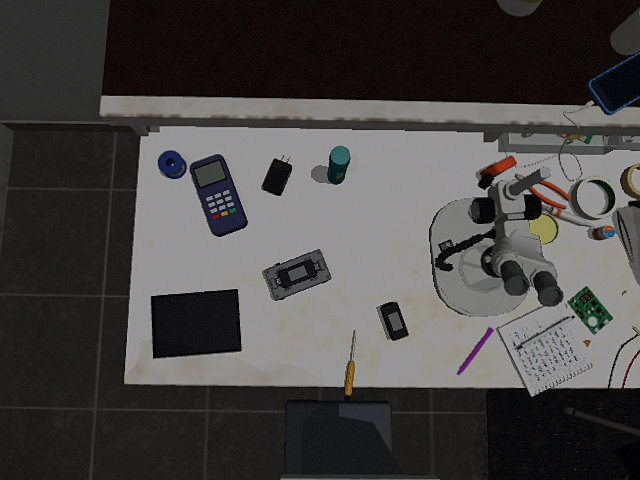

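View pics/scene0.png

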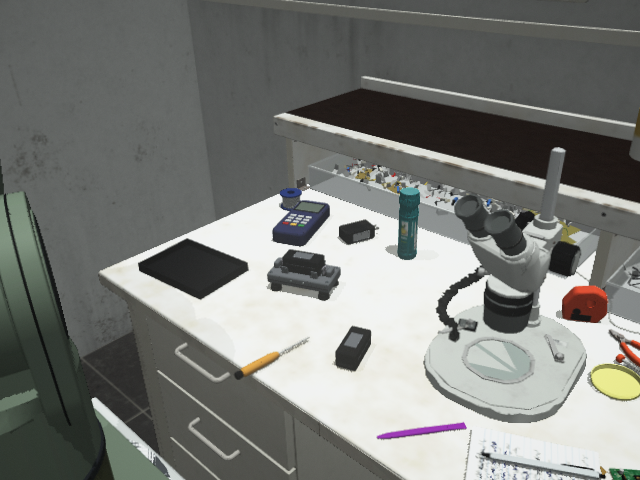

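The top view shows the tray at (197,323), the cradle with its pack at (297,273), the flat pack at (393,321), the terminal at (218,195) and the bottle at (339,165).

```bash
cat > m.py <<'E'
from h import *
from scipy.spatial.transform import Rotation as Ro
ci=camera_info("top"); im=cv2.imread("pics/top0.png"); g=im.max(2)
def comp(box,thr,z,lab,lo=0):
    x0,y0,x1,y1=box; m=((g[y0:y1,x0:x1]<thr)&(g[y0:y1,x0:x1]>=lo)).astype(np.uint8)
    n,l,st,c=cv2.connectedComponentsWithStats(m); i=1+np.argmax(st[1:,4])
    cs,_=cv2.findContours((l==i).astype(np.uint8),0,2)
    b=cv2.boxPoints(cv2.minAreaRect(max(cs,key=cv2.contourArea)))+[x0,y0]
    P=np.array([on(ci,u,v,z)[:2] for u,v in b]); e=P[1]-P[0],P[2]-P[1]
    L=max(e,key=np.linalg.norm); a=np.degrees(np.arctan2(L[1],L[0]))%180
    print(lab,P.mean(0).round(4),"ang",a.round(1),[np.linalg.norm(k).round(4) for k in e],"px",b.mean(0).round(1))
comp((255,240,340,305),150,.036,"cradle")
comp((365,295,420,350),120,.03,"flat")
comp((140,280,250,365),100,.018,"tray")
for z,p in((.066,(297.5,272)),(.03,(393,318))): print(on(ci,*p,z))
s=arm.observe(); print(Ro.from_quat(s["ee_rot"]).as_matrix().round(3)); print("bottle",on(ci,337,178,0),"term",on(ci,218,195,.03))
E
python3 m.py; python3 - <<'E'
import cv2
a=cv2.imread('pics/top0.png')[240:350,250:420]; cv2.imwrite('pics/c.png',cv2.resize(a,(0,0),fx=4.6,fy=4.6,interpolation=2))
E
```

```text
cradle [0.552  0.1301] ang 111.2 [np.float64(0.1349), np.float64(0.0735)] px [297.7 274.2]
flat [ 0.4613 -0.0599] ang 19.1 [np.float64(0.0452), np.float64(0.076)] px [392.2 320.9]
tray [0.4518 0.3348] ang 95.2 [np.float64(0.1806), np.float64(0.1259)] px [195.2 323.4]
[0.55375945 0.13016228 0.066     ]
[ 0.46698455 -0.06166453  0.03      ]
[[-0.925  0.379 -0.   ]
 [ 0.379  0.925 -0.001]
 [ 0.    -0.001 -1.   ]]
bottle [0.76209957 0.05029523 0.        ] term [0.71318622 0.29760546 0.03      ]
```

View pics/c.png

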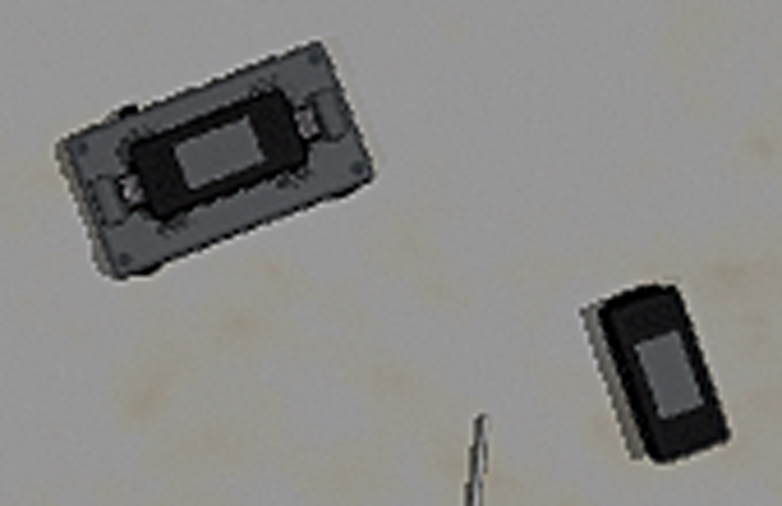

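carry_out:
  deltas:
    - {"x":0.024,"y":-0.028,"rz":-3.5}
    - {"x":0.024,"y":-0.028,"rz":-3.5}
    - {"x":0.024,"y":-0.028,"rz":-3.5}
    - {"x":0.024,"y":-0.028,"rz":-3.5}
    - {"x":0.024,"y":-0.028,"rz":-3.5}
    - {"x":0.024,"y":-0.028,"rz":-3.5}
    - {"x":0.024,"y":-0.028,"rz":-3.5}
    - {"x":0.024,"y":-0.028,"rz":-3.5}
    - {"x":0.024,"y":-0.028,"rz":-3.5}
    - {"x":0.024,"y":-0.028,"rz":-3.5}
    - {"x":0.024,"y":-0.028,"rz":-3.5}
    - {"x":0.024,"y":-0.028,"rz":-3.5}

```text
validation failed for argument at $.de...
```

```bash
cat > st.py <<'E'
from h import *
from scipy.spatial.transform import Rotation as Ro
s=arm.observe(); M=Ro.from_quat(s["ee_rot"]).as_matrix()
print(s["clock"],s["tool_pos"].round(4),"yang",np.degrees(np.arctan2(M[1,1],M[0,1])).round(1),"z",M[:,2].round(3),"F",s["ft_force"].round(1),"w",round(s["grip_width"],4),"gf",round(s["grasp_force"],1),"q",s["joint_positions"].round(2))
E
python3 st.py; python3 -c "
from h import *
print(save('wrist','w1.png')[0])"
```

```text
0.15 [0.2179 0.5319 0.2479] yang 67.7 z [-0.    -0.001 -1.   ] F [-0.7  0.1  0.3] w 0.0852 gf 0.0 q [-1.22  0.71 -0.03  1.48  0.02  0.95 -0.08]
{'fx': 379.09589708484657, 'fy': 379.09589708484657, 'cx': 321.43293589226954, 'cy': 243.949395122532, 'k1': -0.021522145703526275, 'xyz': array([0.15664887, 0.55779982, 0.37421297]), 'rotation': array([0.82297952, 0.55283623, 0.07229681, 0.10885761])}
```

View pics/w1.png

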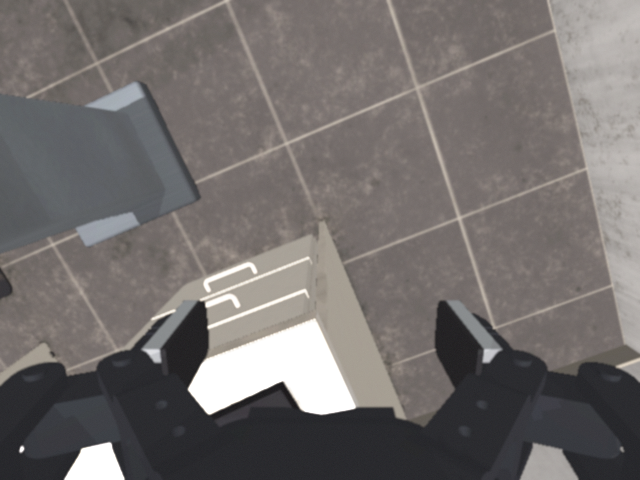

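The wrist view shows the floor and the bench corner, with the fingertips at (180,340) and (465,340). The move was refused, so I'll resend it with complete rows.

carry_out:
  deltas:
    - {"x":0.024,"y":-0.028,"z":0,"rx":0,"ry":0,"rz":-3.5,"jaw":0.085}
    - {"x":0.024,"y":-0.028,"z":0,"rx":0,"ry":0,"rz":-3.5,"jaw":0.085}
    - {"x":0.024,"y":-0.028,"z":0,"rx":0,"ry":0,"rz":-3.5,"jaw":0.085}
    - {"x":0.024,"y":-0.028,"z":0,"rx":0,"ry":0,"rz":-3.5,"jaw":0.085}
    - {"x":0.024,"y":-0.028,"z":0,"rx":0,"ry":0,"rz":-3.5,"jaw":0.085}
    - {"x":0.024,"y":-0.028,"z":0,"rx":0,"ry":0,"rz":-3.5,"jaw":0.085}
    - {"x":0.024,"y":-0.028,"z":0,"rx":0,"ry":0,"rz":-3.5,"jaw":0.085}
    - {"x":0.024,"y":-0.028,"z":0,"rx":0,"ry":0,"rz":-3.5,"jaw":0.085}
    - {"x":0.024,"y":-0.028,"z":0,"rx":0,"ry":0,"rz":-3.5,"jaw":0.085}
    - {"x":0.024,"y":-0.028,"z":0,"rx":0,"ry":0,"rz":-3.5,"jaw":0.085}
  squeeze: 60

```text
clock: 1.03
tool_pos: [0.4589, 0.2505, 0.2483]
ee_rot: [0.481, 0.877, -0.0, -0.0]
ft_force: [0.7, 0.8, 0.3]
grip_width: 0.0852
grasp_force: 0.0
```

carry_out:
  deltas:
    - {"x":0.0235,"y":-0.03,"z":0,"rx":0,"ry":0,"rz":-2.9,"jaw":0.085}
    - {"x":0.0235,"y":-0.03,"z":0,"rx":0,"ry":0,"rz":-2.9,"jaw":0.085}
    - {"x":0.0235,"y":-0.03,"z":0,"rx":0,"ry":0,"rz":-2.9,"jaw":0.085}
    - {"x":0.0235,"y":-0.03,"z":0,"rx":0,"ry":0,"rz":-2.7,"jaw":0.085}
    - {"x":0,"y":0,"z":0,"rx":0,"ry":0,"rz":0,"jaw":0.085}

```text
clock: 1.45
tool_pos: [0.5552, 0.1251, 0.248]
ee_rot: [0.568, 0.823, -0.001, 0.002]
ft_force: [-0.3, -1.8, -0.7]
grip_width: 0.0846
grasp_force: 0.0
```

```bash
python3 st.py; python3 -c "
from h import *
import json
ci,im=save('wrist','w2.png'); json.dump({k:np.array(v).tolist() for k,v in ci.items()},open('w2.json','w'))"
```

```text
1.45 [0.5552 0.1251 0.248 ] yang 20.7 z [ 0.001 -0.004 -1.   ] F [-0.3 -1.8 -0.7] w 0.0846 gf 0.0 q [-0.35  0.7   0.14  1.51 -0.1   0.93  0.18]
```

View pics/w2.png

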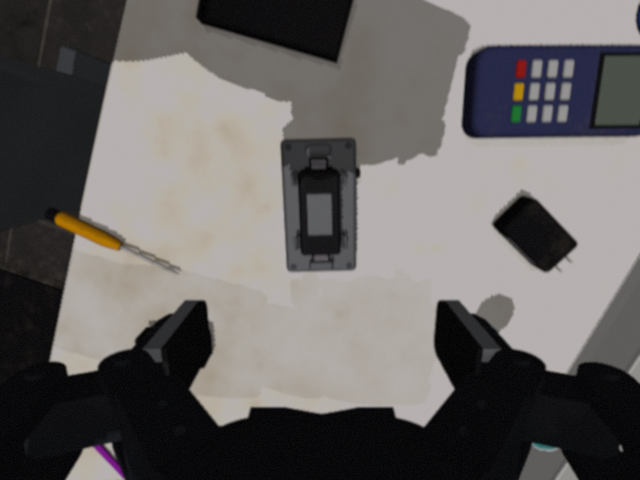

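The pack sits upright in the bay, spanning (299–341, 168–255), with a grey label at (319,214). The housing spans (281–356, 139–271). I'll refine with these.

```bash
python3 - <<'E'
from h import *
import json
ci=json.load(open('w2.json')); im=cv2.imread('pics/w2.png'); g=im.max(2)
def rect(m,off,z,lab):
    n,l,st,c=cv2.connectedComponentsWithStats(m.astype(np.uint8)); i=1+np.argmax(st[1:,4])
    cs,_=cv2.findContours((l==i).astype(np.uint8),0,2)
    b=cv2.boxPoints(cv2.minAreaRect(max(cs,key=cv2.contourArea)))+off
    P=np.array([on(ci,u,v,z)[:2] for u,v in b]); e=P[1]-P[0],P[2]-P[1]
    L=max(e,key=np.linalg.norm); print(lab,P.mean(0).round(4),"ang",(np.degrees(np.arctan2(L[1],L[0]))%180).round(1),[np.linalg.norm(k).round(4) for k in e],b.round(0).tolist())
r=g[130:285,270:370]
print(g[215,275:365].tolist())
rect(r<125,(270,130),.036,"housing")
rect((g[180:250,303:338]>60),(303,180),.066,"label")
rect((g[160:262,292:346]<35),(292,160),.066,"pack")
E
```

```text
[181, 182, 180, 181, 182, 182, 182, 179, 158, 108, 76, 80, 89, 93, 93, 94, 94, 93, 93, 94, 96, 93, 94, 83, 55, 30, 19, 28, 24, 29, 29, 38, 64, 87, 98, 97, 97, 96, 95, 96, 97, 96, 97, 96, 95, 96, 97, 97, 96, 96, 97, 96, 96, 97, 98, 92, 77, 51, 29, 26, 28, 26, 22, 21, 22, 39, 55, 72, 86, 92, 92, 91, 92, 93, 91, 91, 92, 86, 78, 69, 73, 107, 150, 174, 181, 182, 182, 182, 181, 183]
housing [0.5531 0.1374] ang 112.6 [np.float64(0.0762), np.float64(0.1276)] [[280.0, 130.0], [369.0, 130.0], [369.0, 271.0], [280.0, 271.0]]
label [0.5501 0.1318] ang 111.1 [np.float64(0.0195), np.float64(0.0343)] [[307.0, 194.0], [331.0, 194.0], [331.0, 235.0], [307.0, 235.0]]
pack [0.5484 0.1367] ang 114.3 [np.float64(0.0342), np.float64(0.0787)] [[295.0, 161.0], [338.0, 159.0], [343.0, 253.0], [300.0, 255.0]]
```

carry_out:
  deltas:
    - {"x":-0.003,"y":0.006,"z":-0.02,"rx":0,"ry":0,"rz":0.6,"jaw":0.085}
    - {"x":0,"y":0,"z":-0.03,"rx":0,"ry":0,"rz":0,"jaw":0.085}
    - {"x":0,"y":0,"z":-0.03,"rx":0,"ry":0,"rz":0,"jaw":0.085}
    - {"x":0,"y":0,"z":-0.03,"rx":0,"ry":0,"rz":0,"jaw":0.08}
    - {"x":0,"y":0,"z":-0.03,"rx":0,"ry":0,"rz":0,"jaw":0.07}
    - {"x":0,"y":0,"z":-0.025,"rx":0,"ry":0,"rz":0,"jaw":0.06}
    - {"x":0,"y":0,"z":-0.015,"rx":0,"ry":0,"rz":0,"jaw":0.055}
    - {"x":0,"y":0,"z":-0.01,"rx":0,"ry":0,"rz":0,"jaw":0.05}
    - {"x":0,"y":0,"z":0,"rx":0,"ry":0,"rz":0,"jaw":0.05}
  squeeze: 80

```text
clock: 2.25
tool_pos: [0.548, 0.1385, 0.0567]
ee_rot: [0.559, 0.829, -0.001, -0.001]
ft_force: [-0.2, 0.5, -1.0]
grip_width: 0.0497
grasp_force: 0.0
```

```bash
python3 st.py; python3 -c "
from h import *
import json
ci,im=save('wrist','w3.png'); json.dump({k:np.array(v).tolist() for k,v in ci.items()},open('w3.json','w'))"
```

```text
2.25 [0.548  0.1385 0.0567] yang 22.0 z [-0.002 -0.    -1.   ] F [-0.2  0.5 -1. ] w 0.0497 gf 0.0 q [-0.34  0.98  0.08  1.69 -0.14  0.48  0.2 ]
```

View pics/w3.png

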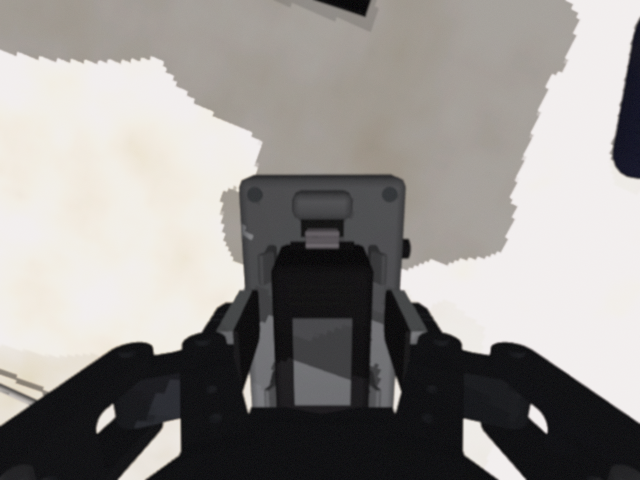

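The pack lies between the open fingers. Its top's far edge is at row 268 (cols 276–369), and the label spans rows 318–405. The clip is at (322,237).

```bash
python3 - <<'E'
from h import *
import json
ci=json.load(open('w3.json')); g=cv2.imread('pics/w3.png').max(2)
print(g[225:330,335].tolist()); print(g[300:420:1,300].tolist()); print(g[300,255:395].tolist())
T=np.array([.548,.1385]);a=np.radians(112);ex=np.array([np.cos(a),np.sin(a)])
for n,p,z in(("edge",(322.5,268),.066),("lab0",(322,318),.066),("lab1",(322,405),.066),("hous",(322,176),.036)):
    q=on(ci,*p,z)[:2]; print(n,q.round(4),"along",((q-T)@ex).round(4),"across",((q-T)@[ex[1],-ex[0]]).round(4))
E
```

```text
[25, 24, 31, 44, 59, 70, 82, 93, 100, 99, 97, 89, 86, 88, 91, 90, 90, 90, 94, 102, 106, 103, 87, 62, 32, 15, 12, 13, 15, 15, 8, 9, 13, 16, 13, 14, 11, 14, 12, 16, 18, 14, 18, 19, 20, 20, 20, 21, 21, 20, 22, 20, 22, 22, 20, 20, 24, 19, 22, 20, 23, 25, 22, 21, 20, 19, 23, 20, 22, 25, 25, 22, 21, 22, 21, 20, 21, 22, 23, 23, 20, 21, 17, 24, 23, 20, 23, 19, 25, 22, 22, 20, 31, 51, 69, 75, 77, 76, 76, 77, 78, 76, 73, 71, 67]
[19, 21, 23, 25, 23, 22, 21, 20, 20, 19, 21, 20, 19, 22, 16, 17, 23, 33, 50, 67, 74, 74, 77, 75, 75, 75, 76, 76, 75, 76, 76, 76, 75, 76, 76, 75, 75, 73, 68, 66, 65, 65, 65, 67, 65, 65, 65, 65, 65, 67, 65, 65, 65, 65, 66, 65, 65, 64, 65, 63, 66, 75, 94, 109, 118, 118, 117, 119, 118, 118, 117, 117, 118, 117, 117, 117, 117, 116, 116, 118, 115, 116, 116, 117, 116, 117, 114, 118, 117, 116, 116, 115, 114, 115, 116, 115, 116, 115, 115, 115, 113, 115, 116, 113, 100, 73, 47, 33, 31, 26, 24, 15, 17, 15, 20, 19, 20, 17, 19, 20]
[14, 14, 19, 39, 58, 68, 66, 66, 68, 66, 67, 66, 66, 64, 66, 67, 63, 43, 21, 16, 13, 17, 20, 18, 22, 21, 19, 20, 19, 19, 18, 21, 21, 20, 26, 21, 19, 18, 21, 21, 17, 19, 20, 20, 20, 19, 20, 20, 22, 19, 19, 19, 19, 23, 19, 22, 20, 22, 19, 21, 17, 19, 21, 21, 19, 20, 19, 21, 21, 23, 21, 21, 20, 20, 19, 19, 19, 19, 22, 22, 20, 20, 22, 19, 22, 21, 23, 19, 21, 20, 23, 19, 21, 20, 20, 22, 24, 24, 21, 25, 23, 22, 22, 20, 21, 19, 23, 21, 22, 22, 24, 22, 21, 19, 19, 20, 31, 55, 74, 79, 81, 81, 79, 79, 79, 78, 78, 78, 71, 60, 37, 18, 13, 12, 14, 14, 16, 15, 16, 18]
edge [0.5378 0.1636] along 0.0271 across -0.0
lab0 [0.5444 0.147 ] along 0.0093 across -0.0002
lab1 [0.5573 0.115 ] along -0.0252 across -0.0001
hous [0.5275 0.1886] along 0.0541 across -0.0002
```

carry_out:
  deltas:
    - {"x":0.003,"y":-0.0074,"z":0.001,"rx":0,"ry":0,"rz":-0.3,"jaw":0.05}
    - {"x":0,"y":0,"z":0,"rx":0,"ry":0,"rz":0,"jaw":0.05}
    - {"x":0,"y":0,"z":0,"rx":0,"ry":0,"rz":0,"jaw":0.02}
    - {"x":0,"y":0,"z":0,"rx":0,"ry":0,"rz":0,"jaw":0.02}
    - {"x":0,"y":0,"z":0,"rx":0,"ry":0,"rz":0,"jaw":0.02}
    - {"x":0,"y":0,"z":0,"rx":0,"ry":0,"rz":0,"jaw":0.02}
    - {"x":0,"y":0,"z":0,"rx":0,"ry":0,"rz":0,"jaw":0.02}
  squeeze: 80

```text
clock: 2.88
tool_pos: [0.5522, 0.1305, 0.0595]
ee_rot: [0.562, 0.827, 0.0, 0.0]
ft_force: [2.3, -2.9, 2.2]
grip_width: 0.0326
grasp_force: 79.3
```

```bash
python3 st.py; python3 - <<'E'
from h import *
import json
ci,im=save('wrist','w4.png'); json.dump({k:np.array(v).tolist() for k,v in ci.items()},open('w4.json','w'))
g=im.max(2); print(g[230:320,335].tolist()); print(g[150:185,290].tolist())
E
```

```text
2.8833 [0.5522 0.1305 0.0595] yang 21.6 z [ 0.001 -0.    -1.   ] F [ 2.3 -2.9  2.2] w 0.0326 gf 79.3 q [-0.33  0.97  0.08  1.68 -0.13  0.49  0.21]
[14, 12, 15, 14, 10, 18, 16, 19, 16, 16, 19, 17, 21, 22, 25, 23, 21, 21, 22, 25, 20, 24, 24, 23, 24, 24, 23, 23, 22, 25, 22, 22, 21, 21, 23, 22, 22, 22, 23, 23, 23, 19, 23, 26, 23, 18, 24, 22, 24, 27, 21, 23, 23, 23, 23, 24, 24, 37, 58, 72, 78, 79, 77, 78, 77, 77, 77, 77, 78, 77, 77, 77, 79, 78, 79, 78, 78, 77, 76, 75, 76, 79, 76, 76, 76, 75, 77, 78, 75, 77]
[161, 146, 112, 73, 55, 64, 66, 70, 72, 75, 76, 79, 77, 79, 79, 80, 79, 77, 73, 66, 64, 61, 61, 60, 61, 62, 63, 62, 60, 61, 58, 62, 61, 61, 60]
```

carry_out:
  deltas:
    - {"x":0,"y":0,"z":0.003,"rx":0,"ry":0,"rz":0,"jaw":0.02}
    - {"x":0,"y":0,"z":0.004,"rx":0,"ry":0,"rz":0,"jaw":0.02}
    - {"x":0,"y":0,"z":0.005,"rx":0,"ry":0,"rz":0,"jaw":0.02}
    - {"x":0,"y":0,"z":0.006,"rx":0,"ry":0,"rz":0,"jaw":0.02}
    - {"x":0,"y":0,"z":0.008,"rx":0,"ry":0,"rz":0,"jaw":0.02}
    - {"x":0,"y":0,"z":0.01,"rx":0,"ry":0,"rz":0,"jaw":0.02}
    - {"x":0,"y":0,"z":0.015,"rx":0,"ry":0,"rz":0,"jaw":0.02}
    - {"x":0,"y":0,"z":0.015,"rx":0,"ry":0,"rz":0,"jaw":0.02}

```text
clock: 3.6
tool_pos: [0.5518, 0.1308, 0.1266]
ee_rot: [0.562, 0.827, 0.0, -0.0]
ft_force: [-0.4, -0.1, -0.5]
grip_width: 0.0324
grasp_force: 82.0
```

```bash
python3 st.py; python3 - <<'E'
from h import *
ci,im=save('wrist','w5.png')
g=im.max(2); print(g[260:320,335].tolist())
E
```

```text
3.6 [0.5518 0.1308 0.1266] yang 21.6 z [-0.  0. -1.] F [-0.4 -0.1 -0.5] w 0.0324 gf 82.0 q [-0.34  0.86  0.1   1.65 -0.12  0.63  0.2 ]
[20, 17, 20, 20, 17, 21, 19, 21, 21, 22, 17, 16, 22, 21, 21, 19, 19, 22, 21, 18, 20, 20, 21, 20, 19, 21, 21, 36, 53, 65, 70, 71, 70, 69, 70, 70, 68, 71, 69, 69, 69, 69, 70, 71, 70, 69, 69, 70, 68, 68, 69, 69, 69, 68, 69, 71, 70, 70, 68, 71]
```

carry_out:
  deltas:
    - {"x":-0.0167,"y":0.034,"z":0,"rx":0,"ry":0,"rz":0,"jaw":0.02}
    - {"x":-0.0167,"y":0.034,"z":0,"rx":0,"ry":0,"rz":0,"jaw":0.02}
    - {"x":-0.0167,"y":0.034,"z":0,"rx":0,"ry":0,"rz":0,"jaw":0.02}
    - {"x":-0.0167,"y":0.034,"z":0,"rx":0,"ry":0,"rz":0,"jaw":0.02}
    - {"x":-0.0167,"y":0.034,"z":0,"rx":0,"ry":0,"rz":0,"jaw":0.02}
    - {"x":-0.0167,"y":0.034,"z":0,"rx":0,"ry":0,"rz":0,"jaw":0.02}
    - {"x":0,"y":0,"z":-0.025,"rx":0,"ry":0,"rz":0,"jaw":0.02}
    - {"x":0,"y":0,"z":-0.03,"rx":0,"ry":0,"rz":0,"jaw":0.02}
    - {"x":0,"y":0,"z":-0.025,"rx":0,"ry":0,"rz":0,"jaw":0.02}
    - {"x":0,"y":0,"z":-0.012,"rx":0,"ry":0,"rz":0,"jaw":0.02}
    - {"x":0,"y":0,"z":-0.006,"rx":0,"ry":0,"rz":0,"jaw":0.02}
    - {"x":0,"y":0,"z":0,"rx":0,"ry":0,"rz":0,"jaw":0.02}

```text
clock: 4.65
tool_pos: [0.4519, 0.3347, 0.028]
ee_rot: [0.562, 0.827, 0.0, -0.0]
ft_force: [0.3, -0.5, -0.3]
grip_width: 0.0327
grasp_force: 83.8
```

carry_out:
  deltas:
    - {"x":0,"y":0,"z":-0.001,"rx":0,"ry":0,"rz":0,"jaw":0.035}
    - {"x":0,"y":0,"z":0,"rx":0,"ry":0,"rz":0,"jaw":0.055}
    - {"x":0,"y":0,"z":0,"rx":0,"ry":0,"rz":0,"jaw":0.06}
    - {"x":0,"y":0,"z":0,"rx":0,"ry":0,"rz":0,"jaw":0.06}
    - {"x":0,"y":0,"z":0.025,"rx":0,"ry":0,"rz":0,"jaw":0.06}
    - {"x":0,"y":0,"z":0.035,"rx":0,"ry":0,"rz":0,"jaw":0.06}
    - {"x":0,"y":0,"z":0.04,"rx":0,"ry":0,"rz":0,"jaw":0.06}
    - {"x":0,"y":0,"z":0.04,"rx":0,"ry":0,"rz":0,"jaw":0.06}
    - {"x":0,"y":0,"z":0.02,"rx":0,"ry":0,"rz":0,"jaw":0.06}

```text
clock: 5.4
tool_pos: [0.4525, 0.335, 0.1909]
ee_rot: [0.562, 0.827, 0.002, 0.001]
ft_force: [1.4, 0.5, 1.2]
grip_width: 0.0598
grasp_force: 0.0
```

```bash
python3 st.py; python3 -c "
from h import *
ci,im=save('top','top1.png'); im=im[:,:,::-1]
cv2.imwrite('pics/c1.png',cv2.resize(im[235:370,130:430],(0,0),fx=2.6,fy=2.6))
g=im.max(2);m=((g<130)&True).astype(np.uint8)[295:350,370:420]
"
```

```text
5.4 [0.4525 0.335  0.1909] yang 21.6 z [ 0.004  0.003 -1.   ] F [1.4 0.5 1.2] w 0.0598 gf 0.0 q [-0.79  0.77  0.19  1.61 -0.19  0.77 -0.14]
```

View pics/c1.png

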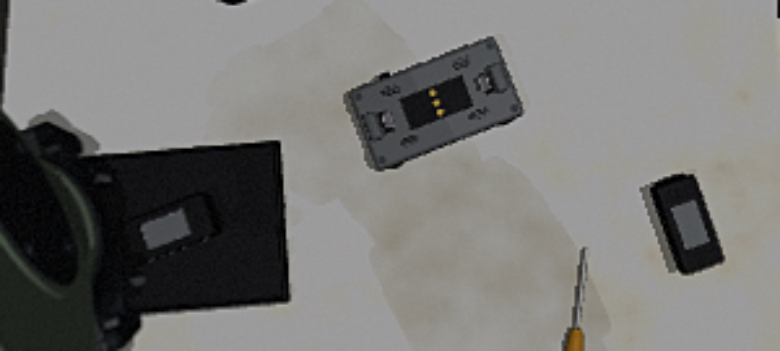

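The charged pack lies in the tray at (180,228) in the crop, the bay is empty, and the flat pack is at (688,224). Next is the flat pack.

carry_out:
  deltas:
    - {"x":0.0005,"y":-0.033,"z":0,"rx":0,"ry":0,"rz":7,"jaw":0.06}
    - {"x":0.0005,"y":-0.033,"z":0,"rx":0,"ry":0,"rz":7,"jaw":0.06}
    - {"x":0.0005,"y":-0.033,"z":0,"rx":0,"ry":0,"rz":7,"jaw":0.06}
    - {"x":0.0005,"y":-0.033,"z":0,"rx":0,"ry":0,"rz":7,"jaw":0.06}
    - {"x":0.0005,"y":-0.033,"z":0,"rx":0,"ry":0,"rz":7,"jaw":0.06}
    - {"x":0.0005,"y":-0.033,"z":0,"rx":0,"ry":0,"rz":7,"jaw":0.06}
    - {"x":0.0005,"y":-0.033,"z":0,"rx":0,"ry":0,"rz":7,"jaw":0.06}
    - {"x":0.0005,"y":-0.033,"z":0,"rx":0,"ry":0,"rz":7,"jaw":0.06}
    - {"x":0.0005,"y":-0.033,"z":0,"rx":0,"ry":0,"rz":7,"jaw":0.06}
    - {"x":0.0005,"y":-0.033,"z":0,"rx":0,"ry":0,"rz":7,"jaw":0.06}
    - {"x":0.0005,"y":-0.033,"z":0,"rx":0,"ry":0,"rz":7,"jaw":0.06}
    - {"x":0.0005,"y":-0.033,"z":0,"rx":0,"ry":0,"rz":7,"jaw":0.06}

```text
clock: 6.45
tool_pos: [0.4576, -0.0631, 0.1865]
ee_rot: [-0.139, 0.99, -0.0, 0.0]
ft_force: [0.2, -0.1, 0.2]
grip_width: 0.0602
grasp_force: 0.0
```

carry_out:
  deltas:
    - {"x":0,"y":0,"z":-0.03,"rx":0,"ry":0,"rz":3,"jaw":0.06}
    - {"x":0,"y":0,"z":-0.03,"rx":0,"ry":0,"rz":0,"jaw":0.06}
    - {"x":0,"y":0,"z":0,"rx":0,"ry":0,"rz":0,"jaw":0.06}
    - {"x":0,"y":0,"z":0,"rx":0,"ry":0,"rz":0,"jaw":0.06}

```text
clock: 6.78
tool_pos: [0.4574, -0.061, 0.1263]
ee_rot: [-0.162, 0.987, 0.0, -0.001]
ft_force: [0.1, -0.2, 0.7]
grip_width: 0.06
grasp_force: 0.0
```

```bash
python3 st.py; python3 -c "
from h import *
import json
ci,im=save('wrist','w6.png'); json.dump({k:np.array(v).tolist() for k,v in ci.items()},open('w6.json','w'))"
```

```text
6.7833 [ 0.4574 -0.061   0.1263] yang 108.6 z [-0.002 -0.    -1.   ] F [ 0.1 -0.2  0.7] w 0.06 gf 0.0 q [ 0.22  0.77 -0.28  2.02  0.49  0.42  1.46]
```

View pics/w6.png

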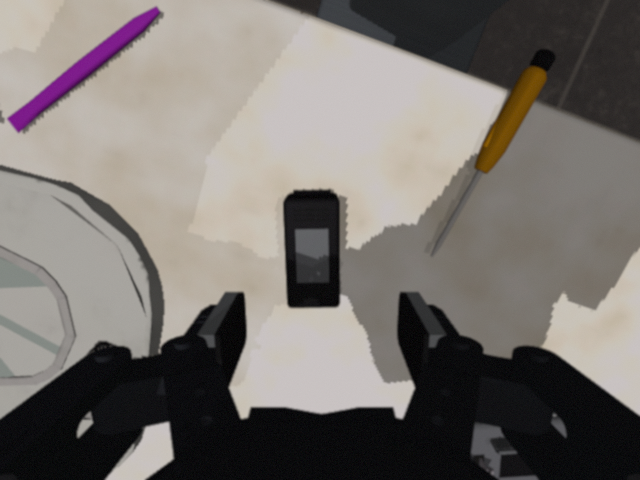

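The flat pack is at (285–341, 190–306) with its label centred at (312,256), nearly aligned with the tool.

```bash
python3 - <<'E'
from h import *
import json
ci=json.load(open('w6.json')); g=cv2.imread('pics/w6.png').max(2)
m=(g[210:300,290:334]>50).astype(np.uint8)
n,l,st,c=cv2.connectedComponentsWithStats(m); i=1+np.argmax(st[1:,4]); print(st[i])
cs,_=cv2.findContours((l==i).astype(np.uint8),0,2); b=cv2.boxPoints(cv2.minAreaRect(cs[0]))+[290,210]
P=np.array([on(ci,u,v,.03)[:2] for u,v in b]); print(b.round(1).tolist(),P.mean(0).round(4),[ (np.degrees(np.arctan2(*(d[::-1])))%180).round(1) for d in (P[1]-P[0],P[2]-P[1])],[np.linalg.norm(d).round(4) for d in (P[1]-P[0],P[2]-P[1])])
for r in (230,250,270,290):   # left/right edges of the pack
    w=np.where(g[r,275:350]<45)[0]; print(r,w.min()+275,w.max()+275)
w=np.where(g[180:320,312]<45)[0]; print("rows",w.min()+180,w.max()+180)
for p in((285,250),(340,250),(312,306)): print(on(ci,*p,.03).round(4))
E
```

```text
[   4   18   35   54 1585]
[[294.0, 228.0], [328.0, 228.0], [328.0, 281.0], [294.0, 281.0]] [ 0.4596 -0.0657] [np.float64(108.7), np.float64(18.9)] [np.float64(0.0204), np.float64(0.0338)]
230 285 338
250 286 338
270 287 338
290 288 338
rows 191 305
[ 0.4617 -0.0818  0.03  ]
[ 0.4509 -0.05    0.03  ]
[ 0.4915 -0.0545  0.03  ]
```

carry_out:
  deltas:
    - {"x":0.0016,"y":-0.0048,"z":-0.02,"rx":0,"ry":0,"rz":0.2,"jaw":0.06}
    - {"x":0,"y":0,"z":-0.03,"rx":0,"ry":0,"rz":0,"jaw":0.06}
    - {"x":0,"y":0,"z":-0.028,"rx":0,"ry":0,"rz":0,"jaw":0.055}
    - {"x":0,"y":0,"z":-0.018,"rx":0,"ry":0,"rz":0,"jaw":0.05}
    - {"x":0,"y":0,"z":-0.007,"rx":0,"ry":0,"rz":0,"jaw":0.05}
    - {"x":0,"y":0,"z":0,"rx":0,"ry":0,"rz":0,"jaw":0.05}
    - {"x":0,"y":0,"z":0,"rx":0,"ry":0,"rz":0,"jaw":0.05}

```text
clock: 7.42
tool_pos: [0.46, -0.066, 0.0246]
ee_rot: [-0.164, 0.987, -0.0, 0.001]
ft_force: [-0.6, -0.1, 1.3]
grip_width: 0.0503
grasp_force: 0.0
```

```bash
python3 st.py; python3 - <<'E'
from h import *
ci,im=save('wrist','w7.png')
g=im.max(2); print(g[260:320,335].tolist()); print(g[260:320,310].tolist()); print(g[300,255:395].tolist())
E
```

```text
7.4167 [ 0.46   -0.066   0.0246] yang 108.8 z [ 0.001 -0.    -1.   ] F [-0.6 -0.1  1.3] w 0.0503 gf 0.0 q [ 0.12  0.97 -0.09  2.05  0.59  0.14  1.39]
[29, 31, 29, 29, 27, 27, 26, 29, 29, 30, 29, 28, 29, 27, 27, 26, 25, 31, 27, 31, 29, 28, 25, 22, 24, 15, 17, 15, 18, 24, 33, 51, 62, 62, 62, 65, 65, 64, 64, 64, 62, 64, 63, 62, 63, 62, 63, 61, 59, 58, 55, 54, 54, 55, 56, 54, 53, 55, 56, 54]
[30, 30, 28, 32, 30, 26, 23, 29, 25, 29, 27, 28, 30, 29, 24, 30, 29, 28, 31, 27, 27, 30, 28, 28, 28, 27, 28, 28, 29, 31, 50, 79, 98, 105, 106, 104, 106, 105, 105, 105, 104, 107, 105, 105, 105, 103, 97, 82, 68, 62, 64, 62, 61, 57, 55, 55, 54, 54, 54, 55]
[10, 8, 25, 61, 101, 113, 115, 114, 114, 116, 114, 114, 115, 115, 116, 115, 106, 76, 39, 19, 22, 25, 22, 25, 28, 28, 28, 28, 28, 26, 28, 26, 29, 29, 31, 36, 65, 88, 97, 97, 97, 98, 98, 99, 100, 103, 106, 105, 106, 107, 106, 106, 105, 107, 106, 104, 107, 106, 106, 105, 100, 86, 71, 64, 64, 64, 63, 63, 64, 64, 63, 64, 63, 64, 64, 65, 62, 62, 65, 64, 62, 62, 63, 62, 62, 63, 63, 61, 62, 63, 63, 62, 62, 62, 52, 37, 19, 19, 18, 17, 19, 18, 21, 12, 15, 15, 18, 17, 13, 11, 13, 11, 13, 43, 78, 105, 115, 115, 115, 114, 114, 116, 116, 114, 114, 116, 115, 115, 114, 96, 59, 17, 6, 13, 7, 9, 9, 7, 7, 15]
```

carry_out:
  deltas:
    - {"x":0.0013,"y":0.0004,"z":-0.001,"rx":0,"ry":0,"rz":0,"jaw":0.05}
    - {"x":0,"y":0,"z":0,"rx":0,"ry":0,"rz":0,"jaw":0.02}
    - {"x":0,"y":0,"z":0,"rx":0,"ry":0,"rz":0,"jaw":0.02}
    - {"x":0,"y":0,"z":0,"rx":0,"ry":0,"rz":0,"jaw":0.02}
    - {"x":0,"y":0,"z":0,"rx":0,"ry":0,"rz":0,"jaw":0.02}
    - {"x":0,"y":0,"z":0,"rx":0,"ry":0,"rz":0,"jaw":0.02}
  squeeze: 80

```text
clock: 7.97
tool_pos: [0.4612, -0.0659, 0.0233]
ee_rot: [-0.164, 0.987, -0.0, 0.001]
ft_force: [-1.3, 0.5, 18.5]
grip_width: 0.0326
grasp_force: 79.3
```

```bash
python3 st.py; python3 - <<'E'
from h import *
ci,im=save('wrist','w8.png')
g=im.max(2); print(g[280:300,335].tolist()); print(g[280:300,310].tolist());r=cv2.imread('pics/w4.png').max(2); print(r[280:300,335].tolist(),r[280:300,310].tolist())
print(r[225:265,310].tolist(),g[225:265,310].tolist())
E
```

```text
7.9667 [ 0.4612 -0.0659  0.0233] yang 108.8 z [ 0.002 -0.    -1.   ] F [-1.3  0.5 18.5] w 0.0326 gf 79.3 q [ 0.12  0.98 -0.09  2.05  0.59  0.14  1.39]
[31, 29, 31, 28, 27, 26, 18, 18, 27, 49, 59, 63, 64, 64, 67, 65, 66, 65, 63, 63]
[30, 30, 30, 26, 30, 31, 31, 33, 47, 75, 98, 106, 106, 107, 108, 107, 108, 107, 106, 107]
[21, 23, 23, 23, 23, 24, 24, 37, 58, 72, 78, 79, 77, 78, 77, 77, 77, 77, 78, 77] [21, 21, 23, 23, 24, 25, 24, 37, 55, 71, 76, 77, 76, 76, 78, 78, 76, 76, 78, 75]
[14, 14, 15, 9, 7, 12, 12, 11, 12, 15, 15, 17, 18, 19, 18, 21, 20, 22, 19, 25, 23, 24, 20, 25, 21, 25, 21, 23, 17, 21, 21, 23, 22, 22, 21, 20, 21, 21, 24, 23] [8, 8, 5, 6, 6, 9, 13, 7, 13, 14, 12, 17, 19, 22, 28, 26, 29, 28, 29, 31, 32, 30, 31, 33, 31, 28, 33, 31, 31, 29, 29, 29, 28, 27, 30, 30, 33, 30, 28, 28]
```

carry_out:
  deltas:
    - {"x":0,"y":0,"z":0.02,"rx":0,"ry":0,"rz":0,"jaw":0.02}
    - {"x":0,"y":0,"z":0.035,"rx":0,"ry":0,"rz":0,"jaw":0.02}
    - {"x":0,"y":0,"z":0.035,"rx":0,"ry":0,"rz":0,"jaw":0.02}
    - {"x":0,"y":0,"z":0.017,"rx":0,"ry":0,"rz":0,"jaw":0.02}

```text
clock: 8.35
tool_pos: [0.461, -0.0659, 0.1329]
ee_rot: [-0.163, 0.987, -0.0, 0.001]
ft_force: [0.4, -0.4, -0.7]
grip_width: 0.0324
grasp_force: 80.4
```

carry_out:
  deltas:
    - {"x":0.0075,"y":0.0164,"z":0,"rx":0,"ry":0,"rz":-7.1,"jaw":0.02}
    - {"x":0.0075,"y":0.0164,"z":0,"rx":0,"ry":0,"rz":-7.1,"jaw":0.02}
    - {"x":0.0075,"y":0.0164,"z":0,"rx":0,"ry":0,"rz":-7.1,"jaw":0.02}
    - {"x":0.0075,"y":0.0164,"z":0,"rx":0,"ry":0,"rz":-7.1,"jaw":0.02}
    - {"x":0.0075,"y":0.0164,"z":0,"rx":0,"ry":0,"rz":-7.1,"jaw":0.02}
    - {"x":0.0075,"y":0.0164,"z":0,"rx":0,"ry":0,"rz":-7.1,"jaw":0.02}
    - {"x":0.0075,"y":0.0164,"z":0,"rx":0,"ry":0,"rz":-7.1,"jaw":0.02}
    - {"x":0.0075,"y":0.0164,"z":0,"rx":0,"ry":0,"rz":-7.1,"jaw":0.02}
    - {"x":0.0075,"y":0.0164,"z":0,"rx":0,"ry":0,"rz":-7.1,"jaw":0.02}
    - {"x":0.0075,"y":0.0164,"z":0,"rx":0,"ry":0,"rz":-7.1,"jaw":0.02}
    - {"x":0.0075,"y":0.0164,"z":0,"rx":0,"ry":0,"rz":-7.1,"jaw":0.02}
    - {"x":0.0075,"y":0.0164,"z":0,"rx":0,"ry":0,"rz":-7.1,"jaw":0.02}

```text
clock: 9.35
tool_pos: [0.5508, 0.1321, 0.1297]
ee_rot: [0.55, 0.835, 0.0, -0.0]
ft_force: [0.1, -0.1, -1.3]
grip_width: 0.0323
grasp_force: 80.5
```

carry_out:
  deltas:
    - {"x":0,"y":0,"z":0,"rx":0,"ry":0,"rz":-2,"jaw":0.02}
    - {"x":0,"y":0,"z":0,"rx":0,"ry":0,"rz":0,"jaw":0.02}
    - {"x":0,"y":0,"z":0,"rx":0,"ry":0,"rz":0,"jaw":0.02}

```text
clock: 9.6
tool_pos: [0.5504, 0.1305, 0.1294]
ee_rot: [0.561, 0.828, -0.0, -0.0]
ft_force: [0.1, -0.9, -1.5]
grip_width: 0.0327
grasp_force: 80.4
```

```bash
python3 st.py; python3 - <<'E'
from h import *
ci,im=save('wrist','w9.png')
g=im.max(2); print(g[280:300,335].tolist()); print(g[280:300,310].tolist())
E
```

```text
9.6 [0.5504 0.1305 0.1294] yang 21.7 z [-0. -0. -1.] F [ 0.1 -0.9 -1.5] w 0.0327 gf 80.4 q [-0.36  0.86  0.13  1.65 -0.17  0.64  0.25]
[19, 20, 18, 20, 21, 16, 17, 25, 35, 53, 65, 70, 69, 69, 70, 68, 70, 71, 69, 69]
[18, 19, 19, 17, 13, 19, 18, 18, 30, 50, 62, 68, 70, 69, 68, 69, 68, 68, 69, 67]
```

carry_out:
  deltas:
    - {"x":0.0015,"y":0.0004,"z":-0.02,"rx":0,"ry":0,"rz":0,"jaw":0.02}
    - {"x":0,"y":0,"z":-0.02,"rx":0,"ry":0,"rz":0,"jaw":0.02}
    - {"x":0,"y":0,"z":-0.01,"rx":0,"ry":0,"rz":0,"jaw":0.02}
    - {"x":0,"y":0,"z":0,"rx":0,"ry":0,"rz":0,"jaw":0.02}
    - {"x":0,"y":0,"z":0,"rx":0,"ry":0,"rz":0,"jaw":0.02}

```text
clock: 10.07
tool_pos: [0.5521, 0.131, 0.0796]
ee_rot: [0.562, 0.827, -0.0, -0.0]
ft_force: [-0.5, 0.1, -0.3]
grip_width: 0.0325
grasp_force: 80.4
```

```bash
python3 st.py; python3 -c "
from h import *
ci,im=save('wrist','w10.png')
cv2.imwrite('pics/c10.png',cv2.resize(im[120:420,220:420,::-1],(0,0),fx=2,fy=2))"
```

```text
10.0667 [0.5521 0.131  0.0796] yang 21.6 z [-0.001 -0.    -1.   ] F [-0.5  0.1 -0.3] w 0.0325 gf 80.4 q [-0.35  0.94  0.11  1.68 -0.18  0.53  0.25]
```

View pics/c10.png

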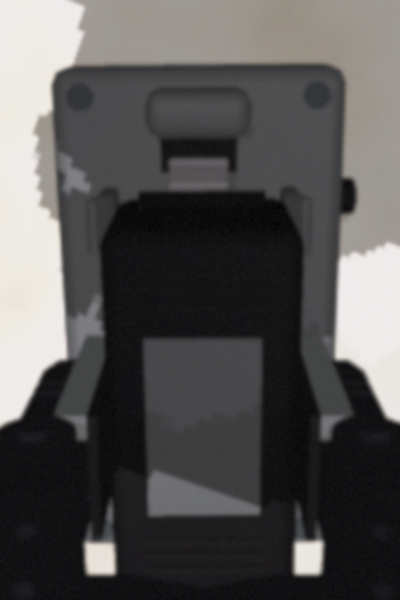

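The pack hangs square over the bay, between the guides and in line with the clip at (198,172). I'll press in small steps and watch the force.

carry_out:
  deltas:
    - {"x":0,"y":0,"z":-0.004,"rx":0,"ry":0,"rz":0,"jaw":0.02}
    - {"x":0,"y":0,"z":-0.004,"rx":0,"ry":0,"rz":0,"jaw":0.02}
    - {"x":0,"y":0,"z":-0.003,"rx":0,"ry":0,"rz":0,"jaw":0.02}
    - {"x":0,"y":0,"z":-0.002,"rx":0,"ry":0,"rz":0,"jaw":0.02}
    - {"x":0,"y":0,"z":0,"rx":0,"ry":0,"rz":0,"jaw":0.02}

```text
clock: 10.53
tool_pos: [0.5521, 0.1313, 0.0659]
ee_rot: [0.562, 0.827, -0.0, -0.0]
ft_force: [1.1, -1.5, -2.7]
grip_width: 0.0321
grasp_force: 80.5
```

carry_out:
  deltas:
    - {"x":0,"y":0,"z":-0.002,"rx":0,"ry":0,"rz":0,"jaw":0.02}
    - {"x":0,"y":0,"z":-0.002,"rx":0,"ry":0,"rz":0,"jaw":0.02}
    - {"x":0,"y":0,"z":0,"rx":0,"ry":0,"rz":0,"jaw":0.02}

```text
clock: 10.78
tool_pos: [0.5524, 0.1312, 0.0622]
ee_rot: [0.562, 0.827, 0.0, 0.0]
ft_force: [1.9, -3.7, 3.3]
grip_width: 0.0327
grasp_force: 81.2
```

carry_out:
  deltas:
    - {"x":0,"y":0,"z":-0.0015,"rx":0,"ry":0,"rz":0,"jaw":0.02}
    - {"x":0,"y":0,"z":-0.0015,"rx":0,"ry":0,"rz":0,"jaw":0.02}
    - {"x":0,"y":0,"z":0,"rx":0,"ry":0,"rz":0,"jaw":0.02}

```text
clock: 11.03
tool_pos: [0.5524, 0.1312, 0.0595]
ee_rot: [0.562, 0.827, 0.0, 0.0]
ft_force: [1.3, -5.1, 7.3]
grip_width: 0.0328
grasp_force: 81.7
```

carry_out:
  deltas:
    - {"x":0,"y":0,"z":-0.0015,"rx":0,"ry":0,"rz":0,"jaw":0.02}
    - {"x":0,"y":0,"z":-0.0015,"rx":0,"ry":0,"rz":0,"jaw":0.02}
    - {"x":0,"y":0,"z":0,"rx":0,"ry":0,"rz":0,"jaw":0.02}

```text
clock: 11.28
tool_pos: [0.5523, 0.1313, 0.0563]
ee_rot: [0.562, 0.827, -0.0, 0.0]
ft_force: [0.6, -3.1, 6.6]
grip_width: 0.0327
grasp_force: 81.5
```

carry_out:
  deltas:
    - {"x":0,"y":0,"z":-0.0015,"rx":0,"ry":0,"rz":0,"jaw":0.02}
    - {"x":0,"y":0,"z":-0.0005,"rx":0,"ry":0,"rz":0,"jaw":0.02}
    - {"x":0,"y":0,"z":0,"rx":0,"ry":0,"rz":0,"jaw":0.02}

```text
clock: 11.53
tool_pos: [0.5523, 0.1313, 0.0546]
ee_rot: [0.562, 0.827, 0.0, 0.0]
ft_force: [-0.1, -4.2, 9.4]
grip_width: 0.0324
grasp_force: 81.9
```

carry_out:
  deltas:
    - {"x":0,"y":0,"z":-0.0015,"rx":0,"ry":0,"rz":0,"jaw":0.02}
    - {"x":0,"y":0,"z":-0.0005,"rx":0,"ry":0,"rz":0,"jaw":0.02}
    - {"x":0,"y":0,"z":0,"rx":0,"ry":0,"rz":0,"jaw":0.02}

```text
clock: 11.78
tool_pos: [0.5523, 0.1313, 0.0527]
ee_rot: [0.562, 0.827, 0.0, 0.0]
ft_force: [-1.3, -2.5, 12.3]
grip_width: 0.0327
grasp_force: 82.3
```

```bash
python3 st.py; python3 -c "
from h import *
ci,im=save('wrist','w11.png'); g=im.max(2)
r=cv2.imread('pics/w4.png').max(2)
for a in(g,r): print(a[130:250,322].tolist())
print(arm.observe()['wrist_torque'])"
```

```text
11.7833 [0.5523 0.1313 0.0527] yang 21.6 z [ 0. -0. -1.] F [-1.3 -2.5 12.3] w 0.0327 gf 82.3 q [-0.34  0.99  0.1   1.68 -0.19  0.48  0.26]
[162, 164, 161, 163, 161, 160, 162, 161, 162, 161, 162, 161, 161, 161, 162, 162, 162, 163, 162, 162, 163, 162, 155, 128, 87, 57, 56, 64, 64, 71, 74, 74, 77, 79, 79, 78, 71, 59, 53, 55, 61, 67, 70, 73, 76, 79, 82, 84, 84, 84, 82, 81, 81, 80, 79, 77, 78, 76, 72, 74, 72, 68, 65, 62, 55, 45, 36, 22, 23, 24, 23, 21, 35, 61, 83, 97, 102, 100, 89, 85, 86, 89, 91, 92, 92, 90, 89, 94, 104, 110, 104, 92, 71, 43, 20, 13, 11, 11, 12, 14, 13, 17, 12, 16, 14, 11, 16, 18, 17, 16, 18, 22, 19, 21, 25, 21, 22, 25, 26, 22]
[161, 163, 161, 162, 162, 162, 161, 160, 161, 161, 161, 160, 160, 162, 161, 161, 162, 162, 162, 161, 157, 135, 97, 63, 57, 63, 66, 70, 71, 77, 76, 78, 79, 80, 71, 59, 55, 57, 61, 67, 70, 75, 76, 79, 82, 82, 83, 82, 82, 81, 81, 81, 79, 79, 77, 74, 75, 73, 70, 68, 65, 60, 52, 40, 26, 22, 21, 22, 24, 19, 22, 25, 46, 72, 91, 100, 98, 95, 92, 90, 88, 91, 90, 91, 90, 90, 93, 103, 109, 108, 95, 72, 44, 20, 15, 11, 14, 8, 14, 15, 7, 15, 18, 10, 15, 16, 10, 17, 18, 18, 18, 21, 17, 22, 25, 23, 24, 22, 26, 23]
[-0.76665754  0.43101708  0.01784508]
```

carry_out:
  deltas:
    - {"x":0,"y":0,"z":-0.001,"rx":0,"ry":0,"rz":0,"jaw":0.02}
    - {"x":0,"y":0,"z":-0.001,"rx":0,"ry":0,"rz":0,"jaw":0.02}
    - {"x":0,"y":0,"z":0,"rx":0,"ry":0,"rz":0,"jaw":0.02}

```text
clock: 12.08
tool_pos: [0.5523, 0.1313, 0.0509]
ee_rot: [0.562, 0.827, 0.0, 0.0]
ft_force: [-2.8, -3.0, 16.5]
grip_width: 0.0325
grasp_force: 82.7
```

```bash
python3 - <<'E'
from h import *
g=snapshot('wrist').max(2).astype(float); r=cv2.imread('pics/w4.png').max(2).astype(float); b=cv2.imread('pics/w10.png').max(2).astype(float)
for n,a in(("now",g),("ref",r),("above",b)):
    for row in (205,):
        for L in (a[row,235:262],a[row,380:410]): print(n,L.astype(int).tolist())
E
```

```text
now [162, 147, 106, 69, 62, 67, 70, 71, 75, 75, 78, 77, 77, 78, 76, 77, 78, 77, 78, 77, 77, 78, 77, 79, 78, 79, 80]
now [81, 82, 83, 83, 82, 82, 82, 82, 84, 83, 84, 81, 78, 75, 72, 71, 65, 68, 94, 131, 155, 162, 162, 161, 161, 161, 162, 162, 161, 162]
ref [163, 164, 152, 118, 79, 61, 65, 68, 73, 73, 76, 78, 77, 77, 76, 78, 77, 77, 76, 77, 77, 79, 78, 78, 77, 78, 77]
ref [82, 84, 82, 84, 82, 84, 83, 82, 83, 81, 81, 81, 79, 77, 73, 72, 66, 66, 81, 120, 152, 161, 162, 162, 163, 162, 162, 163, 163, 163]
above [239, 233, 205, 170, 160, 159, 158, 160, 160, 162, 159, 155, 134, 94, 74, 88, 103, 112, 120, 128, 129, 128, 127, 121, 113, 104, 95]
above [80, 79, 81, 80, 78, 76, 72, 69, 65, 65, 82, 118, 148, 158, 159, 158, 157, 158, 157, 159, 160, 159, 160, 160, 159, 159, 158, 157, 157, 158]
```

Push is about 17 N, the slope matches the feet alone, and the housing appears at least as large as it did with the charged pack home. So it is seated. I'll unload and release.

carry_out:
  deltas:
    - {"x":0,"y":0,"z":0.003,"rx":0,"ry":0,"rz":0,"jaw":0.02}
    - {"x":0,"y":0,"z":0.003,"rx":0,"ry":0,"rz":0,"jaw":0.02}
    - {"x":0,"y":0,"z":0.0015,"rx":0,"ry":0,"rz":0,"jaw":0.02}
    - {"x":0,"y":0,"z":0,"rx":0,"ry":0,"rz":0,"jaw":0.035}
    - {"x":0,"y":0,"z":0,"rx":0,"ry":0,"rz":0,"jaw":0.05}
    - {"x":0,"y":0,"z":0,"rx":0,"ry":0,"rz":0,"jaw":0.06}
    - {"x":0,"y":0,"z":0,"rx":0,"ry":0,"rz":0,"jaw":0.06}
    - {"x":0,"y":0,"z":0.015,"rx":0,"ry":0,"rz":0,"jaw":0.06}
    - {"x":0,"y":0,"z":0.03,"rx":0,"ry":0,"rz":0,"jaw":0.06}
    - {"x":0,"y":0,"z":0.04,"rx":0,"ry":0,"rz":0,"jaw":0.06}
    - {"x":0,"y":0,"z":0.04,"rx":0,"ry":0,"rz":0,"jaw":0.06}
    - {"x":0,"y":0,"z":0.04,"rx":0,"ry":0,"rz":0,"jaw":0.06}

```text
clock: 13.13
tool_pos: [0.5517, 0.1314, 0.2246]
ee_rot: [0.562, 0.827, -0.0, -0.0]
ft_force: [0.7, 1.1, 0.0]
grip_width: 0.0603
grasp_force: 0.0
```

carry_out:
  deltas:
    - {"x":0.003,"y":-0.007,"z":0.02,"rx":0,"ry":0,"rz":0,"jaw":0.085}
    - {"x":0,"y":0,"z":0,"rx":0,"ry":0,"rz":0,"jaw":0.085}
    - {"x":0,"y":0,"z":0,"rx":0,"ry":0,"rz":0,"jaw":0.085}

```text
clock: 13.38
tool_pos: [0.5554, 0.1244, 0.2434]
ee_rot: [0.562, 0.827, 0.001, 0.0]
ft_force: [-0.3, 0.2, -0.6]
grip_width: 0.0848
grasp_force: 0.0
```

```bash
python3 st.py; python3 - <<'E'
from h import *
ci,im=save('wrist','w12.png'); ci2,im2=save('scene','s12.png')
r=cv2.imread('pics/w2.png'); s0=cv2.imread('pics/scene0.png')
f=lambda a,b:cv2.resize(a[b[1]:b[3],b[0]:b[2]],(390,290),interpolation=2)
top=np.hstack([f(im[:,:,::-1],(250,120,390,290)),f(r,(250,120,390,290))])
bot=np.hstack([f(im2[:,:,::-1],(255,235,355,310)),f(s0,(255,235,355,310))])
cv2.imwrite('pics/c12.png',np.vstack([top,bot]))
E
```

```text
13.3833 [0.5554 0.1244 0.2434] yang 21.6 z [ 0.001  0.    -1.   ] F [-0.3  0.2 -0.6] w 0.0848 gf 0.0 q [-0.36  0.71  0.17  1.52 -0.14  0.92  0.23]
```

View pics/c12.png

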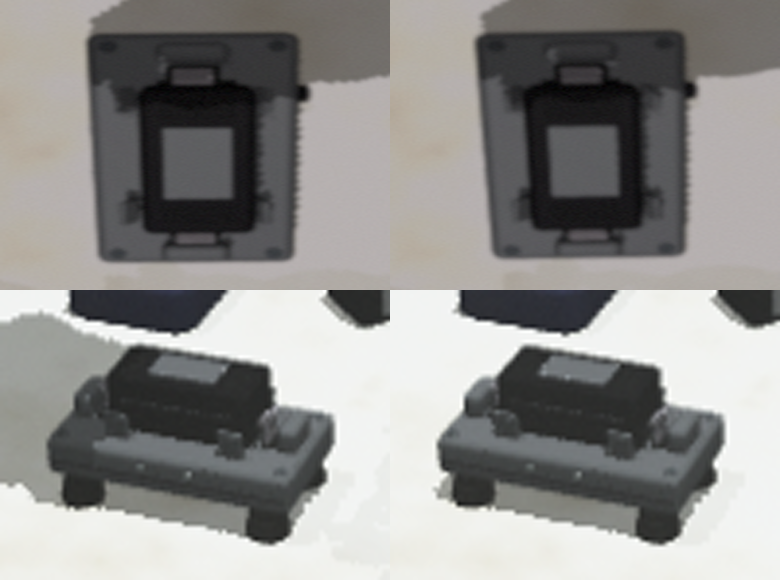

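The after (left) and before (right) crops match in both views: pack top at the same row at both ends, and both clips over the ends. Handing in.

```bash
python3 -c "
from h import *
print(arm.close_job())"
```

```text
the job is handed in; nothing more can be done
None
```

The charged pack is in the tray and the flat pack is pressed home under both clips, with both released and the job handed in at about 13.5 s; the hand-in returned no verdict, so this rests on my force readings and images.

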